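Count along the jar rack and push a jar into the third gap

ROBOT

A 6-joint arm with a two-finger parallel gripper is mounted at the origin on the work surface; the furniture and walls round the work are solid. World frame = base frame: x ahead of the robot, y to its left, z up, the work surface at z = 0. Lengths are in m, angles in rad, forces in N, time in s.
With the tool pointing down it reaches from about 0.3 to 0.875 m from the base axis. Payload 6.4 kg.
Tool frame: the origin (TCP) lies on the centre line of the jaws, within the pads' length; the fingertips stand 17 mm ahead of it and the grasp point (between the pads) lies 2 mm behind it; z points along the fingers, y is the line along which they close (so a half turn about z gives the same grasp; the last joint's range is limited). The gripper opens to 85 mm and grips with 20 to 120 N. Pads are 22 mm wide; open, the fingers measure 114 mm over their backs; the gripper's body (76 mm by 85 mm) begins 54 mm behind the grasp point. The pads swing forward as they close: fully open they stand 13 mm farther back than shut.
Start: joints at [-1.551, 0.181, 1.607, -0, 1.354, -0.206], TCP at [0.129, -0.56, 0.208] pointing down, gripper open.
Joint ranges: [-2.99, 2.99], [-0.89, 2.07], [0.3, 2.58], [-1.14, 4.28], [0, 2.63], [-3.12, 3.12]. Speed limits (rad/s): [2.57, 2.57, 3.01, 3.14, 3.14, 3.14].

INTERFACE

Orientations are given as a unit quaternion [x, y, z, w].
In Python, from plant import r gives the robot as it stands. The module is installed in compiled form; this text tells all that it offers. Calls block until the motion is done:
- r.goto(position, orientation): joint-space move of the TCP to a pose.
- r.move_linear(position, orientation=None, speed=0.15): straight line of the TCP; orientation=None keeps the orientation; speed is the mean speed in m/s.
- r.move_joints(angles): joint-space move.
- r.command_gripper(opening): finger opening in m; the grip force is fixed at half the most; returns when the fingers have stopped.
- r.dwell(seconds).
- r.inverse_kinematics(position, orientation): joint angles nearest the present ones, or None.
- r.get_obs(): the state.
- r.get_image(name): name is "scene" or "top" or "wrist"; returns the picture (480x640x3 uint8, blue, green, red); there is no depth.
- r.camera_info(name): a dict with "camera_matrix" (3x3 intrinsics, pixels), "R" (3x3) and "t" (3): a world point X has camera coordinates R X + t; the wrist camera has in their place "mount" (4x4, takes a point from camera to tool coordinates, whose origin is the TCP and whose axes are the flange's). Camera axes: x right, y down, z forward; pixel columns grow to the right and rows downward; lengths in m; the calibration is good to about 2 mm. The wrist camera is an equidistant fisheye: a pixel r from the principal point sees the ray r / f radians off the axis. A picture is of the moment at which its call begins: read the wrist's pose just before it. camera_info takes no time and is no camera call.
A pose or a line that the arm cannot do raises r.Unreachable and nothing moves.
- r.hand_in(): hands the job in; it is judged then, once.
Trained networks look in the newest picture that a camera, given by its name, has taken for a name from the list of things; names that differ only in an ending like _2 or _b are one class to them, and where a whole thing is asked for, a point or a joint stands for the part that bears it (a point fixed in the world has none). Each returns a list of dicts, best first, with "confidence" (0 to 1); they miss things now and then, are a little off and sometimes report something else, mostly with a low value. They report only what shows in the picture. A call takes as long as a camera call. They do not tell look-alikes from the thing itself.
- r.find_in(target, camera): "centre" ([x, y, z] in m, in world coordinates, good to about 4 mm: the middle of the surface that is visible of it).
- r.masks_of(target, camera): "region" (480x640 bool, what is visible of it).
- r.mark_of(target, camera): "centre" ([x, y, z] in m, in world coordinates, good to about 4 mm: a listed point, or the origin of a listed thing).
The state is a dict: "clock": time; "q": joint angles; "qd": joint speeds; "joint_torque": joint torques, N m; "ee_pos": TCP position; "tool_rot": TCP orientation; "contact_force": force on the tool from outside, world axes, zero at the start; "moment": the same for the moment, N m; "opening": finger opening in m; "grasp_force": force on a finger pad.
Only numpy, scipy, OpenCV 4.12 (cv2) and the standard library are available. Lean on these libraries where they do the work, as an engineer would, in place of code of your own. Each camera call takes 0.05 s, during which the arm holds its last target. There are 200 camera calls.

TASK

Starting at the end of the wooden jar rack that has the round knob, run a fingertip along the beads on top of its back rail to count the gaps: touch the first bead, then the second, then the third, and do not touch the fourth. Then push the narrow glaze jar that stands in front of the rack across the table into that third gap until it is against the back board, and leave it standing there. Only push it, without lifting it or tipping it over, and leave the other jars, the cup and the roll of tape where they are.

Things in the scene. Friction and masses are not known exactly. Their poses are not given: they have to be found in the camera images.
- rack: fixed wooden rack with 4 gaps, 217 mm long (y). Origin on the table at mid-length; x from open front to back board, z up. No floor. Gap centres at y = +79.5, +26.5, -26.5, -79.5 mm; each 48 mm wide between 5 mm dividers, 40 mm high, front edges at x = -7.5. Back board 12 mm thick, front face at x = +20, flat top (the rail) 44 mm high. Jar fully in: its centre at x = +3, standing out about 7 mm
- bead_a: half-round wooden bead on the rail over the gap at rack y = +79.5 mm: 28 mm long along y, 16 mm wide, rounded ends, its top 8 mm above the rail and 52 mm above the table; rigid. Origin at the middle of its top
- bead_b: half-round wooden bead on the rail over the gap at rack y = +26.5 mm: 28 mm long along y, 16 mm wide, rounded ends, its top 8 mm above the rail and 52 mm above the table; rigid. Origin at the middle of its top
- bead_c: half-round wooden bead on the rail over the gap at rack y = -26.5 mm: 28 mm long along y, 16 mm wide, rounded ends, its top 8 mm above the rail and 52 mm above the table; rigid. Origin at the middle of its top
- bead_d: half-round wooden bead on the rail over the gap at rack y = -79.5 mm: 28 mm long along y, 16 mm wide, rounded ends, its top 8 mm above the rail and 52 mm above the table; rigid. Origin at the middle of its top
- knob_post: fixed round wooden post, 18 mm across, just outside one end of the rack (either end, it varies), with a ball knob of 22 mm on top, 76 mm high in all. It marks the end from which the gaps are counted. Origin at its foot on the table, z up; it stands at rack x = +26, y = +121 or -121 mm
- plain_post: the like post at the other end of the rack, without a knob, 46 mm high. Origin at its foot
- jar_center (a point): centre, half-way up (32 mm), of the narrow upright glaze jar to be pushed: 34 mm across (37 at the lid, above 54 mm), 64 mm high, about 0.06 kg, loose on the table 55 to 70 mm in front of the rack's origin; the narrowest jar near the rack. z up
- wide_jar: glaze jar 50 mm across and 74 mm high, loose, beyond one end of the rack; leave alone. Origin at the centre of its foot
- short_jar: glaze tub 49 mm across and 62 mm high, loose, beyond the other end of the rack; leave alone. Origin at the centre of its foot
- cup: beige slip cup 69 mm across and 52 mm high, loose, between rack and robot; leave alone. Origin at the centre of its foot
- tape: roll of masking tape lying flat, 98 mm across and 25 mm high, loose, between rack and robot; leave alone. Origin at the centre of its underside
Mind the look-alikes: they are no part of the job. Leave any green or orange look-alike of the part that bears jar_center alone.

How it is judged:
On the way, in this order (a step that is already met when the one before it is completed fails the run):
1. the fingers touch the first bead from the knob end (((y of knob_post in the frame of rack above 0 m and contact force between the fingers and bead_a above 0.4 N) or (y of knob_post in the frame of rack below 0 m and contact force between the fingers and bead_d above 0.4 N))), for 0.06 s.
2. then the second bead (((y of knob_post in the frame of rack above 0 m and contact force between the fingers and bead_b above 0.4 N) or (y of knob_post in the frame of rack below 0 m and contact force between the fingers and bead_c above 0.4 N))), for 0.06 s.
3. then the third bead (((y of knob_post in the frame of rack above 0 m and contact force between the fingers and bead_c above 0.4 N) or (y of knob_post in the frame of rack below 0 m and contact force between the fingers and bead_b above 0.4 N))), for 0.06 s.
4. then the narrow jar is in the third gap, against the back board (x of jar_center in the frame of rack above -0.003 m and ((y of knob_post in the frame of rack above 0 m and y of jar_center in the frame of rack between -0.0355 and -0.0175 m) or (y of knob_post in the frame of rack below 0 m and y of jar_center in the frame of rack between 0.0175 and 0.0355 m))), for 0.2 s.
At the end, for the whole second after the job is handed in: the narrow jar stands upright (within 0.1 rad) and at rest in the third gap from the knob end, within 9 mm of the gap's middle and within about 6 mm of the back board; the other jars, the cup and the tape are within 20 mm of where they stood (all of step 4 and angle between jar_center's own z axis and vertical below 0.1 rad and linear speed of jar below 0.02 m/s and distance of each of wide_jar, short_jar, cup, tape from where it was at the start of the episode below 0.02 m); the robot touches nothing.
It fails at once if the fingers touch the fourth bead from the knob end ((y of knob_post in the frame of rack above 0 m and contact force between the fingers and bead_d above 0.4 N) or (y of knob_post in the frame of rack below 0 m and contact force between the fingers and bead_a above 0.4 N)).
It fails at once if the narrow jar is lifted more than 15 mm (height (world z) of jar_center above 0.047 m).
It fails at once if the narrow jar is tipped by more than 0.5 rad (angle between jar_center's own z axis and vertical above 0.5 rad).
It fails at once if another jar, the cup or the tape is moved by more than 20 mm (distance of any of wide_jar, short_jar, cup, tape from where it was at the start of the episode above 0.02 m).
It also fails if it takes over 61 s, if anything falls off the work surface, if the arm or the gripper's body presses on something with over 40 N, if the wrist force passes 120 N, or if a joint passes its speed limit or range.

## Working session

There is one attempt and no reset: what is moved stays moved. The work goes in short steps, each a Python script; the robot and the scene stay as the last script left them, time stands still between calls to the robot, and variables do not carry over. Pictures are saved under pics/ and viewed, at most 10 in all, crops included, and the job is handed in when it is done.

```bash
mkdir -p pics
python3 - <<'E'
from plant import r
import cv2,numpy as np
o=r.get_obs();print(o['clock'],o['ee_pos'],o['tool_rot'],o['opening'])
a=r.get_image("scene");b=r.get_image("top")
cv2.imwrite("pics/a.png",a);cv2.imwrite("pics/b.png",b)
for n in ["rack","bead_a","knob_post","plain_post","jar_center","wide_jar","short_jar","cup","tape"]:
  for c in ["top","scene"]:
    print(n,c,[(np.round(d['centre'],3).tolist(),round(d['confidence'],2)) for d in r.mark_of(n,c)])
print(r.get_obs()['clock'])
E
```

```text
0.0 [ 0.12871246 -0.55979323  0.20736922] [ 9.93634262e-01  1.12650615e-01  6.06794473e-05 -8.87848455e-04] 0.08545417718518686
rack top [([0.508, 0.051, 0.003], 0.85), ([0.447, 0.046, 0.031], 0.34)]
rack scene [([0.508, 0.05, -0.0], 0.69)]
bead_a top [([0.528, 0.084, 0.05], 0.64), ([0.53, 0.135, 0.044], 0.61), ([0.546, -0.02, 0.05], 0.58), ([0.544, 0.029, 0.053], 0.41)]
bead_a scene [([0.524, 0.139, 0.05], 0.66), ([0.549, -0.027, 0.052], 0.6), ([0.53, 0.086, 0.052], 0.46), ([0.539, 0.033, 0.051], 0.44)]
knob_post top [([0.552, -0.066, 0.002], 0.56)]
knob_post scene []
plain_post top [([0.518, 0.176, -0.002], 0.54)]
plain_post scene [([0.518, 0.174, -0.003], 0.7)]
jar_center top [([0.451, -0.076, 0.03], 0.84), ([0.35, 0.046, 0.028], 0.82), ([0.449, 0.044, 0.029], 0.48), ([0.547, -0.021, 0.051], 0.48)]
jar_center scene [([0.448, 0.045, 0.032], 0.8), ([0.447, -0.079, 0.029], 0.79), ([0.374, 0.122, 0.034], 0.73), ([0.349, 0.044, 0.032], 0.56)]
wide_jar top [([0.484, -0.164, -0.001], 0.92)]
wide_jar scene [([0.477, -0.162, 0.001], 0.78)]
short_jar top [([0.42, 0.248, -0.002], 0.61)]
short_jar scene [([0.424, 0.248, 0.004], 0.89)]
cup top [([0.317, -0.233, 0.001], 0.86)]
cup scene [([0.322, -0.227, 0.003], 0.78)]
tape top [([0.318, -0.233, 0.005], 0.63), ([0.322, 0.235, 0.0], 0.6)]
tape scene []
1.0
```

View pics/a.png

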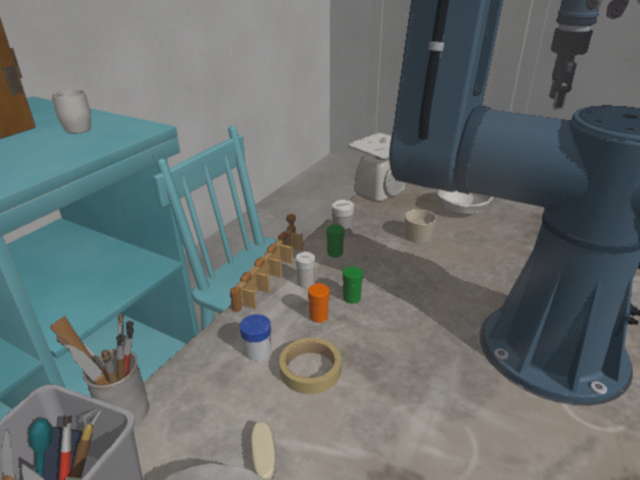

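View pics/b.png

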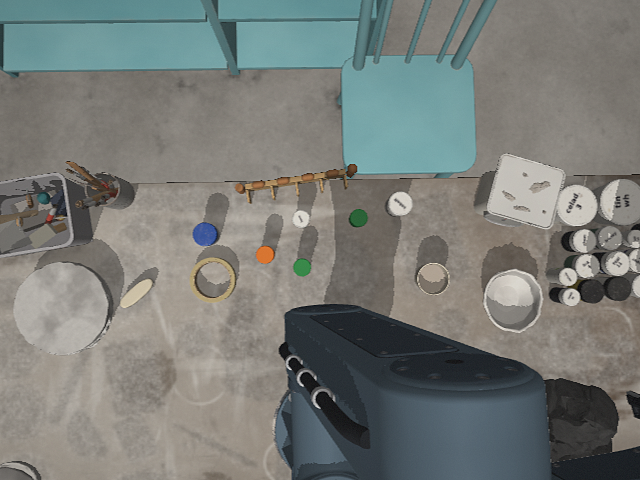

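The knob is at the right end in the top view (352,168), y≈-0.07. The plain post is at (240,188). The target is the white jar at (301,218), about (0.449, 0.045). The green jars at (358,217) and (302,267) and the orange one at (265,254) are look-alikes. So the order is bead_d, c, b, and the jar goes into the gap at rack y=+26.5.

```bash
cat > h.py <<'E'
from plant import r
import numpy as np
from scipy.spatial.transform import Rotation as R
L=np.array([[26,-79.5],[26,-79.5],[26,-26.5],[26,-26.5],[26,26.5],[26,26.5],[26,79.5],[26,79.5],[26,-121],[26,121],[26,121],[0,0],[0,0]])/1e3
W=np.array([[.546,-.02],[.549,-.027],[.544,.029],[.539,.033],[.528,.084],[.53,.086],[.53,.135],[.524,.139],[.552,-.066],[.518,.176],[.518,.174],[.508,.051],[.508,.05]])
lm,wm=L.mean(0),W.mean(0); a,b=L-lm,W-wm
th=np.arctan2((a[:,0]*b[:,1]-a[:,1]*b[:,0]).sum(),(a*b).sum())
M=np.array([[np.cos(th),-np.sin(th)],[np.sin(th),np.cos(th)]]); O=wm-M@lm
w=lambda x,y,z: np.r_[M@[x,y]+O,z]          # rack -> world
k=lambda p: M.T@(np.asarray(p)[:2]-O)        # world -> rack
def q(a): # tool down, tool y along rack direction a (rad from rack x), nearest half turn
    c=[]
    for s in(0,np.pi):
        t=th+a+s; y=np.array([np.cos(t),np.sin(t),0]);z=np.array([0,0,-1.])
        c.append(R.from_matrix(np.c_[np.cross(y,z),y,z]))
    cur=R.from_quat(r.get_obs()['tool_rot'])
    return min(c,key=lambda m:(cur.inv()*m).magnitude()).as_quat()
F=lambda: r.get_obs()['contact_force']
E
python3 - <<'E'
from h import *
print(th,O,np.abs((M@L.T).T+O-W).max(0), k([.449,.045]))
r.command_gripper(0.0)
Q=q(0)
print(r.inverse_kinematics(w(.026,-.0795,.1),Q))
r.goto(w(.026,-.0795,.12),Q)
r.move_linear(w(.026,-.0795,.075))
f0=F(); z=.075; print(r.get_obs()['clock'],f0)
while z>.062:
    z-=.001; r.move_linear(w(.026,-.0795,z),speed=.02); f=F()-f0
    if f[2]>2: break
r.dwell(.15); print(z,F()-f0,r.get_obs()['ee_pos'],r.get_obs()['clock'],r.get_obs()['opening'])
E
```

```text
0.14171200960669667 [0.50984283 0.05260145] [0.00564624 0.00457058] [-0.06130653  0.00106808]
[-2.57943539e-01  2.43303286e-01  1.76817322e+00 -4.44089210e-16
  1.13011614e+00 -3.99655548e-01]
4.6583 [0.09518497 0.26524036 0.12326941]
0.061999999999999986 [ 0.12532525  0.02117385 -0.07622647] [ 0.54684818 -0.02245636  0.0620243 ] 8.0583 0.0003390714061801891
```

Run:
```python
from h import *
import cv2
a=r.get_image("scene")[200:330,210:370];b=r.get_image("top")[140:240,220:380]; c=r.get_image("wrist")
cv2.imwrite("pics/c.png",np.vstack([cv2.resize(a,(369,300),interpolation=3),cv2.resize(b,(369,231),interpolation=3)]))
cv2.imwrite("pics/w.png",c)
```

```text
(no output)
```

View pics/w.png

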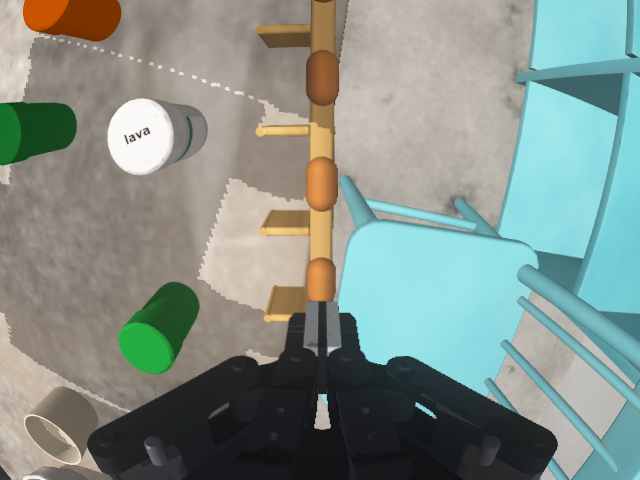

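View pics/c.png

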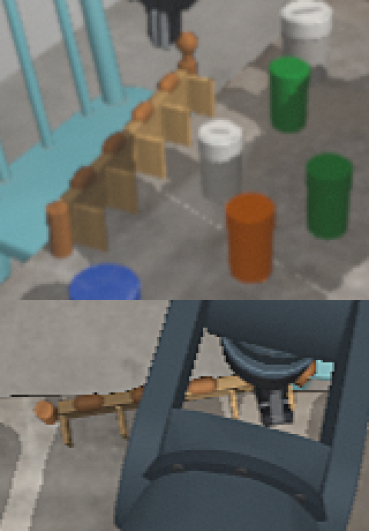

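The wrist view shows the fingers in line with the rail (column ~322). Beads are at (321,278), (321,183), (322,77) and the edge of the fourth at (322,0). The fingertip is near the outer end of the first bead or above it. I'll measure using the wrist calibration.

```bash
cat >> h.py <<'E'
def cam():
    i=r.camera_info("wrist");o=r.get_obs();K=np.array(i["camera_matrix"]);T=np.eye(4)
    T[:3,:3]=R.from_quat(o['tool_rot']).as_matrix();T[:3,3]=o['ee_pos'];return K,T@np.array(i["mount"])
def proj(X):
    K,T=cam();p=np.linalg.inv(T)@np.r_[X,1];t=np.arctan2(np.hypot(p[0],p[1]),p[2]);ph=np.arctan2(p[1],p[0])
    return np.array([K[0,2]+K[0,0]*t*np.cos(ph),K[1,2]+K[1,1]*t*np.sin(ph)])
def ray(u,v,z):
    K,T=cam();d=np.array([(u-K[0,2])/K[0,0],(v-K[1,2])/K[1,1]]);t=np.hypot(*d)
    D=T[:3,:3]@np.r_[np.sin(t)*d/t,np.cos(t)];return T[:3,3]+D*(z-T[2,3])/D[2]
E
python3 - <<'E'
from h import *
e=r.get_obs()['ee_pos'];print("tip px",proj(e-[0,0,.017]),proj(e),"tcp rack",k(e))
for y in(-.0795,-.0265,.0265,.0795): print(y,proj(w(.026,y,.052)))
for p in((321,183),(322,77)): X=ray(*p,.048);print(X,k(X))
for p in((307,130),(309,222)): X=ray(*p,.03);print(X,k(X))
r.get_image("wrist")
for n in("bead_a","jar_center","knob_post"):print(n,[(np.round(d['centre'],4),np.round(k(d['centre']),4),round(d['confidence'],2)) for d in r.mark_of(n,"wrist")])
E
```

```text
tip px [322.53547448 278.39168374] [322.56469004 292.37813142] tcp rack [ 0.02601789 -0.07949645]
-0.0795 [322.51301628 283.87791196]
-0.0265 [322.60349594 183.77066146]
0.0265 [322.66860477  73.58908968]
0.0795 [322.69435692 -29.2077486 ]
[0.53859099 0.02962119 0.048     ] [ 0.02521429 -0.02681023]
[0.53169884 0.08128545 0.048     ] [0.0256882  0.02530956]
[0.52758388 0.05400245 0.03      ] [ 0.01776108 -0.00111875]
[0.53545522 0.00380318 0.03      ] [ 0.01846347 -0.05192655]
bead_a [(array([ 0.5469, -0.0247,  0.0522]), array([ 0.0258, -0.0818]), 0.9), (array([0.5357, 0.0305, 0.0517]), array([ 0.0225, -0.0255]), 0.87), (array([0.5298, 0.0837, 0.057 ]), array([0.0241, 0.028 ]), 0.62)]
jar_center [(array([0.3489, 0.0436, 0.0292]), array([-0.1606,  0.0138]), 0.76), (array([0.3772, 0.1212, 0.0353]), array([-0.1216,  0.0866]), 0.71), (array([0.4472, 0.0463, 0.0294]), array([-0.0629,  0.0026]), 0.61), (array([ 0.4468, -0.0726,  0.0325]), array([-0.0801, -0.115 ]), 0.56)]
knob_post [(array([0.4494, 0.0452, 0.0311]), array([-0.0609,  0.0012]), 0.31)]
```

The rack fit agrees to 1–2 mm. The scene crop shows the tip still well above the bead, so the real tip offset must be shorter than stated. I'll keep descending with a force guard.

Run:
```python
from h import *
import cv2
f0=F(); z=.062
while z>.034:
    z-=.001; r.move_linear(w(.026,-.0795,z),speed=.03); f=F()-f0
    if np.abs(f).max()>1.5: break
r.dwell(.15); o=r.get_obs();print(z,F()-f0,o['ee_pos'],o['clock'],o['joint_torque'])
a=r.get_image("scene")[200:330,210:370];c=r.get_image("wrist")[:,170:470]
cv2.imwrite("pics/d.png",np.hstack([cv2.resize(a,(400,480),interpolation=3),c]))
```

```text
0.055999999999999994 [ 0.08235287  0.88618441 -0.04377715] [ 0.54680678 -0.02244159  0.05602857] 10.0583 [ 3.09694678e-04 -4.48627031e+01 -2.91421849e+01 -3.50222790e-04
  1.80791038e-03 -1.80886516e-06]
```

View pics/d.png

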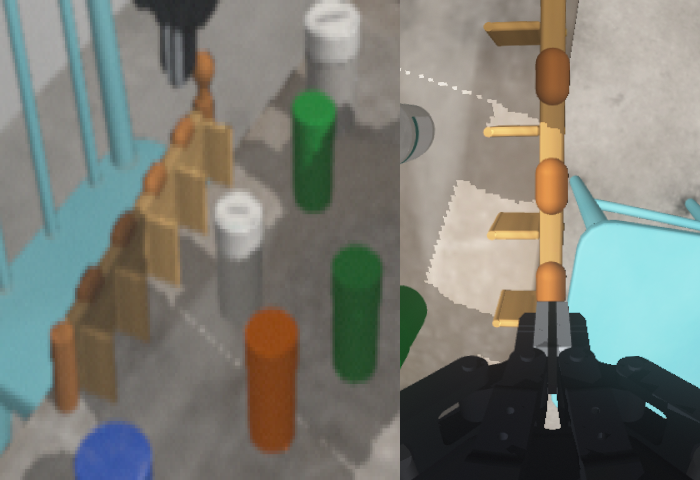

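Run:
```python
from h import *
e=r.get_obs()['ee_pos']
i=r.camera_info("scene");K,Rm,t=[np.array(i[n]) for n in("camera_matrix","R","t")]
def P(X): c=Rm@X+t; return np.round((K@c/c[2])[:2],1)
for h in(0.03,0,-.017): print(h,P(e+[0,0,h]),proj(e+[0,0,h]),proj(w(.026,-.0685,e[2]+h)))
print("bead",P(w(.026,-.0795,.052)),"knob",P(w(.026,-.121,.065)), r.camera_info("wrist")["mount"])
```

```text
0.03 [280.3 218.4] [322.63241058 323.46923869] [322.55897364 300.93673054]
0 [281.  230.9] [322.5646948  292.37813285] [322.4987454 272.2738272]
-0.017 [281.4 237.8] [322.53345296 278.39102804] [322.4713722  259.54426161]
bead [281.1 232.5] knob [289.1 218.1] [[ 3.16006353e-04 -9.44866792e-01 -3.27454801e-01  8.39038348e-02]
 [ 9.99999761e-01  4.99874847e-04 -4.77344856e-04 -2.33976350e-04]
 [ 6.14713721e-04 -3.27454572e-01  9.44866724e-01 -1.67339618e-01]
 [ 0.00000000e+00  0.00000000e+00  0.00000000e+00  1.00000000e+00]]
```

Run:
```python
from h import *
def G(n=4):
    v=[]
    for _ in range(n): v.append(F()); r.dwell(.01)
    return np.mean(v,0)
f0=G(8); r.move_linear(w(.026,-.0795,.045),speed=.05); z=.045;print(G()-f0)
while z>.018:
    z-=.001; r.move_linear(w(.026,-.0795,z),speed=.03); f=G()-f0
    if np.abs(f).max()>2.: break
r.dwell(.1); f=G();o=r.get_obs();print(z,f-f0,o['ee_pos'],o['clock'],k(o['ee_pos']))
```

```text
[-0.23501561  0.37093822 -0.07611402]
0.027999999999999983 [-2.96414789  0.83206257  8.82165695] [ 0.54703786 -0.02248874  0.02887759] 15.575 [ 0.02621658 -0.07959082]
```

Contact is at reported TCP z=0.0288, with 8.8 N upward. So the real tip sits 23 mm behind the reported TCP, at z≈0.052, which matches the bead top. I'll use that offset from here on and touch beads two and three.

```bash
cat >> h.py <<'E'
def G(n=4):
    v=[]
    for _ in range(n): v.append(F()); r.dwell(.01)
    return np.mean(v,0)
E
python3 - <<'E'
from h import *
import cv2
r.move_linear(w(.026,-.0795,.040),speed=.08); f0=G()
for y in(-.0265,.0265):
    r.move_linear(w(.026,y,.040),speed=.12)
    r.move_linear(w(.026,y,.030),speed=.08)
    for z in(.0283,.0275,.0267,.026,.025,.024):
        r.move_linear(w(.026,y,z),speed=.03); f=G()-f0
        if f[2]>4: break
    r.dwell(.1);print(y,z,G()-f0,r.get_obs()['clock'])
    r.move_linear(w(.026,y,.040),speed=.08)
r.move_linear(w(.0,-.03,.09),speed=.2)
r.command_gripper(.016)
r.goto(w(-.0615,-.05,.09),q(0))
c=r.get_image("wrist");cv2.imwrite("pics/e.png",c)
print([(np.round(k(d['centre']),4),round(d['confidence'],2)) for d in r.mark_of("jar_center","wrist")],r.get_obs()['clock'])
E
```

```text
-0.0265 0.0283 [-3.695071   -0.64684359  7.67463291] 17.1917
0.0265 0.0283 [-3.19665741 -1.22373455  7.43633473] 18.775
[(array([-0.0634, -0.0001]), 0.95), (array([-0.1607,  0.0145]), 0.79), (array([-0.1258,  0.0871]), 0.71), (array([-0.0806, -0.1173]), 0.66), (array([ 0.0019, -0.0038]), 0.48)] 20.3917
```

View pics/e.png

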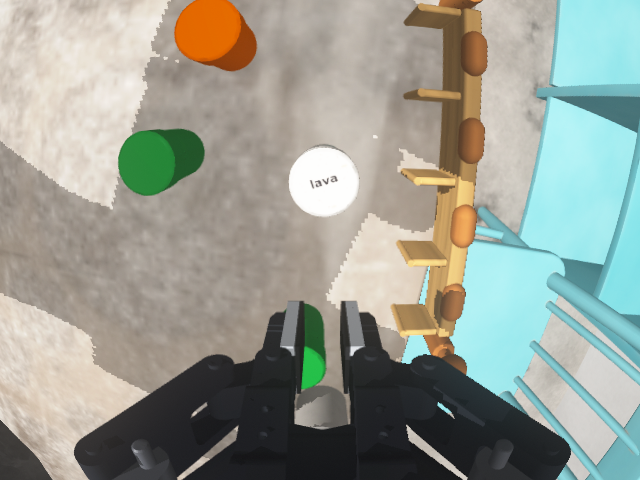

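The lid is at (323,181), lined up with the jaws. The fingers are slightly open to form a cradle. Next is the sideways push, with the tool tilted so the tips lead low on the jar.

```bash
cat >> h.py <<'E'
def tip(x,y,z,a,tilt=.2,px=0,py=0):
    """TCP pose with tips at rack (x,y,z); tool y along rack angle a; tool z leaning toward rack dir (px,py)"""
    d=M@[px,py]; m=R.from_rotvec(tilt*np.cross([0,0,-1.],np.r_[d,0]))*R.from_quat(q(a))
    return w(x,y,z)+.023*m.as_matrix()[:,2], m.as_quat()
E
python3 - <<'E'
from h import *
import cv2
X=ray(323,181,.064);print("lid rack",k(X)); x=-.062
P=lambda y,z:tip(x,y,z,0,.2,0,1)
o=r.get_obs()
r.goto(*P(-.045,.05)); r.move_linear(P(-.045,.018)[0],speed=.1); f0=G();print(f0)
p,qq=P(-.004,.018); r.move_linear(p,speed=.06); print(G()-f0)
img=r.get_image("wrist");cv2.imwrite("pics/f.png",img)
print([(np.round(k(d['centre']),4),round(d['confidence'],2)) for d in r.mark_of("jar_center","wrist")],r.get_obs()['clock'],k(r.get_obs()['ee_pos']))
E
```

```text
lid rack [-0.0603848   0.00155272]
[-0.0317468   0.3074125   0.50099653]
[ 0.16965668 -0.34554036 -0.39199858]
[(array([-0.162 ,  0.0141]), 0.9), (array([0.0248, 0.0809]), 0.62), (array([-0.1245,  0.0861]), 0.6), (array([0.0266, 0.0276]), 0.45)] 22.2167 [-0.06195537  0.00034073]
```

View pics/f.png

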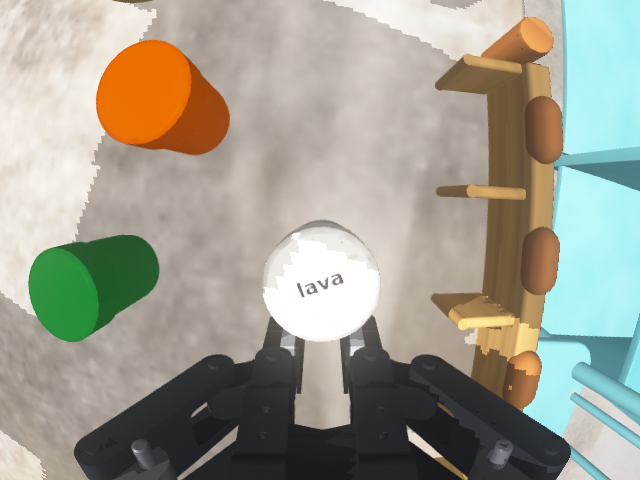

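The lid is at (322,283), up against the fingers and upright, facing the third gap (between the dividers at rows ~190 and ~310). Measuring and continuing the push.

Run:
```python
from h import *
import cv2
print("lid",k(ray(322,283,.064)))
X=k(ray(322,283,.064)); dy=.0265-X[1]
y=-.004+dy; print("dy",dy)
if abs(dy)<.02:
    if dy>.001: r.move_linear(tip(-.062,y,.018,0,.2,0,1)[0],speed=.05)
    r.move_linear(tip(-.062,min(y,-.004)-.03,.018,0,.2,0,1)[0],speed=.12)
    r.move_linear(tip(-.062,-.04,.09,0,.2,0,1)[0],speed=.2)
    img=r.get_image("wrist");cv2.imwrite("pics/g.png",img)
    m=r.masks_of("jar_center","wrist")
    for d in m[:4]: 
        v,u=np.nonzero(d["region"]);print(d["confidence"],u.mean(),v.mean(),img[d["region"]].mean(0))
    print(r.get_obs()['clock'])
```

```text
lid [-0.06222252  0.02222377]
dy 0.00427623002765249
0.74 310.6135181975737 398.631426920855 [ 52.59272097 120.55343732  35.12998267]
0.73 152.90975254730714 196.5857766687461 [ 57.84840923 122.2029528   45.73882304]
0.69 216.4489544895449 71.54387043870439 [ 13.16769168  96.29417794 202.19495695]
0.59 322.40009347978497 173.0476746903482 [226.88128067 230.40149568 232.74900678]
23.5083
```

View pics/g.png

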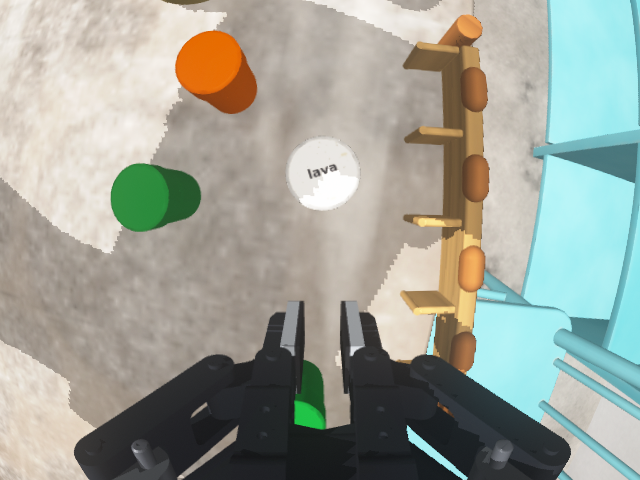

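Run:
```python
from h import *
import cv2
X=k(ray(322.4,173,.064));print("lid",X,"bead b",k(ray(475,178,.050)),"bead c",k(ray(471,269,.05)))
y=.0265; t=.15
P=lambda x,z:tip(x,y,z,np.pi/2,t,1,0)
r.goto(*P(-.098,.10)); print(r.get_obs()['q'][5])
r.move_linear(P(-.098,.018)[0],speed=.1); f0=G()
r.move_linear(P(-.055,.018)[0],speed=.06); print(G()-f0,r.get_obs()['clock'])
img=r.get_image("wrist");cv2.imwrite("pics/h.png",img)
```

```text
lid [-0.06330838  0.02521923] bead b [0.02204509 0.02552455] bead c [ 0.02168025 -0.02614298]
-1.9116351688181428
[-0.06610789 -0.17932651  0.45651479] 26.5917
```

View pics/h.png

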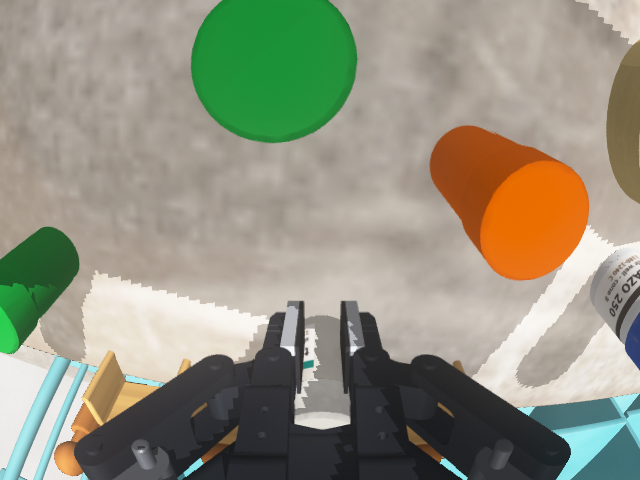

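In this view the camera is on the robot's side. The white jar shows between the fingers at (322,370), centred, and nothing else has moved. Pushing it home now.

Run:
```python
from h import *
import cv2
y=.0265; t=.15
P=lambda x,z:tip(x,y,z,np.pi/2,t,1,0)[0]
f0=G()
r.move_linear(P(-.028,.018),speed=.05); print(M.T@(G()-f0)[:2])
x=-.028
while x<-.0205:
    x+=.0007; r.move_linear(P(x,.018),speed=.03); f=M.T@(G()-f0)[:2]
    if f[0]<-3: break
print(x,f,r.get_obs()['clock'])
a=r.get_image("scene")
print([(np.round(k(d['centre']),4),np.round(d['centre'][2],3),round(d['confidence'],2)) for d in r.mark_of("jar_center","scene")])
cv2.imwrite("pics/i.png",cv2.resize(a[200:340,210:370],(640,560),interpolation=3))
```

```text
[-0.04798656  0.18786116]
-0.023100000000000006 [-4.40494141e+00  1.87345818e-03] 29.3833
[(array([-0.1592,  0.0165]), np.float64(0.032), 0.92), (array([-0.1228,  0.0871]), np.float64(0.032), 0.85), (array([-0.0005,  0.029 ]), np.float64(0.033), 0.81), (array([-0.0804, -0.1196]), np.float64(0.03), 0.68)]
```

View pics/i.png

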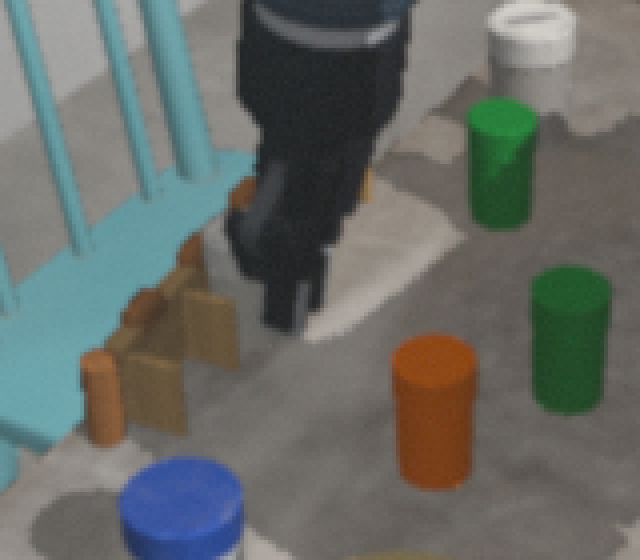

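The force rose at exactly the predicted seating position, and the jar stands in the third gap. Backing off and checking the numbers.

Run:
```python
from h import *
P=lambda x,z:tip(x,.0265,z,np.pi/2,.15,1,0)[0]
r.move_linear(P(-.055,.018),speed=.08); r.move_linear(P(-.062,.12),speed=.15)
r.goto(w(-.03,-.06,.15),q(0))
for c in("wrist","scene","top"):
    img=r.get_image(c)
    print(c,[(np.round(k(d['centre']),4),round(d['confidence'],2)) for d in r.mark_of("jar_center",c)])
    if c=="wrist":
        for d in r.masks_of("jar_center",c):
            m=d["region"]&(img.min(2)>150);v,u=np.nonzero(m)
            if m.sum()>200: print("lid",u.mean(),v.mean(),m.sum(),k(ray(u.mean(),v.mean(),.064)))
        print("beads",[np.round(k(d['centre']),4) for d in r.mark_of("bead_a",c)])
for n in("wide_jar","short_jar","cup","tape"): print(n,[(np.round(d['centre'],3),round(d['confidence'],2)) for c in("top","scene") for d in r.mark_of(n,c)[:2]])
print(r.get_obs()['clock'])
```

```text
wrist [(array([0.0007, 0.0269]), 0.9), (array([-0.1615,  0.0147]), 0.86), (array([-0.1228,  0.0911]), 0.73), (array([-0.0766, -0.1185]), 0.69)]
lid 368.87539503386006 118.26139954853274 2215 [0.00068549 0.02569232]
beads [array([ 0.027 , -0.0781]), array([ 0.0224, -0.028 ]), array([0.0248, 0.0272])]
scene [(array([-0.1217,  0.0862]), 0.91), (array([-0.0799, -0.1208]), 0.91), (array([-0.1572,  0.0143]), 0.64), (array([0.0001, 0.0252]), 0.55)]
top [(array([-0.0564,  0.2058]), 0.67), (array([-0.0793, -0.12  ]), 0.46)]
wide_jar [(array([ 0.479, -0.164, -0.002]), 0.76), (array([0.321, 0.235, 0.002]), 0.7), (array([ 0.474, -0.163, -0.001]), 0.82)]
short_jar [(array([0.42 , 0.25 , 0.004]), 0.65), (array([0.528, 0.083, 0.054]), 0.18), (array([0.423, 0.252, 0.004]), 0.61)]
cup [(array([ 0.318, -0.231, -0.001]), 0.62), (array([ 0.317, -0.232,  0.004]), 0.58)]
tape [(array([ 0.323,  0.232, -0.001]), 0.9), (array([ 0.324,  0.237, -0.001]), 0.79), (array([0.534, 0.085, 0.053]), 0.52)]
32.9833
```

```bash
python3 -c "
from plant import r
print(r.hand_in())"
```

```text
the job is handed in; nothing more can be done
None
```

I touched the first three beads from the knob end in order and pushed the narrow jar upright into the third gap against the back board. The wide jar, tub, cup and tape measured within a few mm of their starting positions, and I handed the job in; no verdict came back.

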